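Shut down the goldsmith's burner station

TASK

Shut down the burner station on the goldsmith's bench. First screw the main valve shut: turn its T-handle clockwise (seen from above) to its stop; then close both gas cocks: turn each paddle clockwise through its quarter turn to the stop while pressing it down, so that the tapered plug sinks home bit by bit as it turns and holds there (neither forced straight down before turning, nor turned shut without pressing). Also lift every pot (two or three) by its handle off the burner stand and set it down upright with its whole base on the white tile; leave the little white dish and the black charcoal block where they are.

Things in the scene. Friction and masses are not known exactly. Their poses are not given: they have to be found in the camera images.
- valve_bar (a point): main valve: a brass body (base 72 mm across) with a steel T-handle on top, a level bar 120 mm long and 12 mm thick (round) on an upright 14 mm stem. This point is the middle of the bar, on the turning axis, 115 mm above the bench; its x axis runs along the bar. The brass body reaches up to 67 mm, and only the 14 mm stem is between that and the bar. The handle stays at this height as it turns
- valve_turn (a joint): T-handle's turn in rad, clockwise from above positive; it starts between 2.6 and 4.4 and is shut at its stop, 9.42 (turning friction 0.12 N m, it stays where it is left)
- tile_top (a point): white ceramic tile, 140 mm (its x axis) by 300 mm (its y axis), 10 mm thick, fixed to the bench; this point is the centre of its upper face
- stand: burner stand on which the pots start: fixed square steel table 260 x 260 mm, top 60 mm above the bench, on four legs; origin on the bench under its centre
- dish: bystander: shallow white dish, 68 mm across and 26 mm high; origin under its centre
- charcoal: bystander: black charcoal block 80 x 45 x 28 mm; origin under its centre
- cock1_body (a point): gas cock 1: a fixed steel turret, 40 mm across and 60 mm high on a 64 mm foot, with a side nozzle reaching 66 mm from the axis. This point is on its axis at the top of the turret, 60 mm above the bench; its x axis points along the nozzle
- cock1_paddle (a point): brass paddle of cock 1's tapered plug: 52 mm long, 12 mm thick, 32 mm tall, on a 14 mm stem 8 mm high over a 30 mm collar. This point is the paddle's centre, on the turning axis, 98 mm above the bench while the plug is up (38 mm above the turret's top) and 90 mm when it is home; its x axis runs along the paddle. The paddle points along the nozzle when open and across it when shut
- cock1_turn (a joint): turn of cock 1's plug in rad, clockwise from above positive: 0 open (stop), 1.57 shut (stop); it starts between 0 and 0.45; friction 0.10 N m, it stays where it is left
- cock1_press (a joint): how far cock 1's plug is pressed down, in m: 0 up (as it starts), 0.008 fully home, the collar on the turret; it takes 12 N to push down and stays where it is left
- cock2_body (a point): gas cock 2: a fixed steel turret, 40 mm across and 60 mm high on a 64 mm foot, with a side nozzle reaching 66 mm from the axis. This point is on its axis at the top of the turret, 60 mm above the bench; its x axis points along the nozzle
- cock2_paddle (a point): brass paddle of cock 2's tapered plug: 52 mm long, 12 mm thick, 32 mm tall, on a 14 mm stem 8 mm high over a 30 mm collar. This point is the paddle's centre, on the turning axis, 98 mm above the bench while the plug is up (38 mm above the turret's top) and 90 mm when it is home; its x axis runs along the paddle. The paddle points along the nozzle when open and across it when shut
- cock2_turn (a joint): turn of cock 2's plug in rad, clockwise from above positive: 0 open (stop), 1.57 shut (stop); it starts between 0 and 0.45; friction 0.10 N m, it stays where it is left
- cock2_press (a joint): how far cock 2's plug is pressed down, in m: 0 up (as it starts), 0.008 fully home, the collar on the turret; it takes 12 N to push down and stays where it is left
- pot1_handle (a point): small copper pot 1 (may be absent; all alike: base 64 mm across, rim 74 mm across and 50 mm up, about 0.17 kg) with a fixed arched handle over its mouth: a level wooden bar 81 mm long, 12 mm wide, 10 mm thick, on two flat steel straps at its ends (71 mm of free bar between them). This point is the middle of the bar, 105 mm above the pot's foot; its x axis runs along the bar, z up
- pot1_foot (a point): centre of pot 1's underside, same axes as pot1_handle
- pot2_handle (a point): small copper pot 2 (may be absent; all alike: base 64 mm across, rim 74 mm across and 50 mm up, about 0.17 kg) with a fixed arched handle over its mouth: a level wooden bar 81 mm long, 12 mm wide, 10 mm thick, on two flat steel straps at its ends (71 mm of free bar between them). This point is the middle of the bar, 105 mm above the pot's foot; its x axis runs along the bar, z up
- pot2_foot (a point): centre of pot 2's underside, same axes as pot2_handle
- pot3_handle (a point): small copper pot 3 (may be absent; all alike: base 64 mm across, rim 74 mm across and 50 mm up, about 0.17 kg) with a fixed arched handle over its mouth: a level wooden bar 81 mm long, 12 mm wide, 10 mm thick, on two flat steel straps at its ends (71 mm of free bar between them). This point is the middle of the bar, 105 mm above the pot's foot; its x axis runs along the bar, z up
- pot3_foot (a point): centre of pot 3's underside, same axes as pot3_handle
Things that resemble listed ones, but are neither listed nor needed, are in the scene too. Leave any green or purple look-alike of the part that bears cock2_body alone.

How it is judged:
By the outcome, as a careful person would: the job done as asked, in the order asked, and still so for the second after the job is handed in, with the robot touching nothing.
Of pot1, pot2, pot3 only 2 to 3 are there at a start; the rules pass over those that are not, and their reading is None.
At some moment in a run one of pot1, pot2, pot3 may be knocked a few centimetres aside while the robot is not near it.
Once in a run the grip may slacken for a moment while it holds something.
It also fails if it takes over 200 s, if anything falls off the work surface, if the arm or the gripper's body presses on something with over 40 N, if the wrist force passes 120 N, or if a joint passes its speed limit or range.

ROBOT

A 7-joint arm with a two-finger parallel gripper is mounted at the origin on the work surface. World frame = base frame: x ahead of the robot, y to its left, z up, the work surface at z = 0. Lengths are in m, angles in rad, forces in N, time in s.
With the tool pointing down it reaches from about 0.4 to 0.85 m from the base axis. Payload 10.4 kg.
Tool frame: the origin (TCP) lies at the very end of the fingers, on their centre line; the grasp point (between the pads) lies 19 mm behind it (manip.pinch_z is the distance from the TCP to the grasp point, in m); z points along the fingers, y is the line along which they close (so a half turn about z gives the same grasp; the last joint's range is limited). The gripper opens to 85 mm and grips with 20 to 120 N. Pads are 22 mm wide; open, the fingers measure 114 mm over their backs; the gripper's body (76 mm by 85 mm) begins 54 mm behind the grasp point. The pads swing forward as they close: fully open they stand 13 mm farther back than shut.
Start: joints at [1.226, 0.332, -0.065, 1.46, 0.022, 1.35, -0.088], TCP at [0.198, -0.593, 0.231] pointing down, gripper open.
Joint ranges: [-2.6, 2.6], [-0.5, 2.12], [-1.47, 1.34], [0.16, 2.42], [-1.27, 4.41], [0.06, 2.06], [-2.6, 2.6]. Speed limits (rad/s): [2.22, 2.22, 2.79, 2.79, 3.14, 3.14, 3.14].

INTERFACE

Orientations are given as a unit quaternion [x, y, z, w].
In Python, from workcell import manip gives the robot as it stands. The module is installed in compiled form; this text tells all that it offers.
- The arm moves only by the shell command python3 -m creep 'ROWS' [OPENING] [FORCE]. ROWS is a JSON object of lists of equal length, an entry for each row: "slide": the shift along the tool's x, y, z in m, a list of three; "twist": the turn about the tool's z in degrees. A call has 1 to 8 rows; each row shifts and turns the commanded pose from where the row before left it, along the tool's axes as they then stand; what a row does not reach is not made up. A row lasts 1/8 s, in which the tool goes at most 62.5 mm and 10.7 degrees, less where a joint would pass 70% of its speed; a pose out of reach is approached as far as the arm can. A call with a gripper value outside its range is refused whole. OPENING is the opening in per cent of the stroke, from 0 (shut) to 100 (fully open), set as the call begins (- or left out, the last holds). The fingers move at their own pace and stop on an object; FORCE is the grip in N (left out, the last holds). Time passes only in rows, so rows that do not move let the fingers close. It gives the time, the measured TCP pose, the force, the opening and the grip force at its end, in the units of the state.
- manip.get_obs(): the state, without advancing time (a new reading comes with each control period).
- manip.camera(name): name is "side" or "top" or "wrist"; returns (picture, depth): 384x512x3 uint8, blue, green, red; 384x512 float32, m along the optical axis (not along the pixel's ray), 0 where there is no reading.
- manip.camera_params(name): a dict with "intrinsics" (3x3 intrinsics, pixels), "R" (3x3) and "t" (3): a world point X has camera coordinates R X + t. Camera axes: x right, y down, z forward; pixel columns grow to the right and rows downward; lengths in m; the calibration is good to about 2 mm. A picture is of the moment at which its call begins: read the wrist's pose just before it. camera_params takes no time and is no camera call; for the wrist camera it gives the pose at the moment of the call.
- manip.hand_in(): hands the job in; it is judged then, once.
The state is a dict: "clock": time; "joint_pos": joint angles; "joint_velocities": joint speeds; "tau": joint torques, N m; "position": TCP position; "ee_rot": TCP orientation; "ft_force": force on the tool from outside, world axes, zero at the start; "torque": the same for the moment, N m; "grip_width": opening from 0.0 (shut) to 1.0 (fully open); "grasp_force": force on a finger pad.
Only numpy, scipy, OpenCV 4.12 (cv2) and the standard library are available. Lean on these libraries where they do the work, as an engineer would, in place of code of your own. Each camera call takes 0.05 s, during which the arm holds its last target. There are 200 camera calls.

## Working session

There is one attempt and no reset: what is moved stays moved. The work goes in short steps, Python scripts to look and compute and a shell command to move; the robot and the scene stay as the last step left them, time stands still between calls to the robot, and variables do not carry over. Pictures are saved under pics/ and viewed, at most 14 in all, crops included, and the job is handed in when it is done.

```bash
ls; mkdir -p pics; cat > h.py <<'E'
import numpy as np, cv2
from workcell import manip
from scipy.spatial.transform import Rotation as Rt
def snap(n):
    p=manip.camera_params(n); im,d=manip.camera(n); return im,d,p
def cloud(d,p):
    K=np.array(p['intrinsics']);R=np.array(p['R']);t=np.array(p['t'])
    v,u=np.mgrid[:d.shape[0],:d.shape[1]]
    c=np.stack([(u-K[0,2])/K[0,0]*d,(v-K[1,2])/K[1,1]*d,d],-1)
    w=(c-t)@R; w[d<=0]=np.nan; return w
E
python3 - <<'E'
from h import *
o=manip.get_obs(); print(o)
for n in('top','side'):
    im,d,p=snap(n); cv2.imwrite(f'pics/{n}0.png',im); np.savez(f'{n}0.npz',im=im,d=d,**p); print(n,p)
E
```

```text
pics
{'clock': 0.0, 'joint_pos': array([ 1.22639119,  0.33286398, -0.06471331,  1.46096047,  0.02161235,
        1.34989759, -0.08847865]), 'joint_velocities': array([ 0.00061766,  0.00063125,  0.00187342, -0.00143986,  0.00166587,
       -0.00198097, -0.00165518]), 'tau': array([-1.35674276e-03, -6.25447440e+01,  4.81367391e-02, -3.91603267e+01,
        1.60418241e-02,  1.00167838e-02,  2.53716536e-05]), 'position': array([ 0.19755145, -0.59255314,  0.23051176]), 'ee_rot': array([ 9.87078182e-01,  1.60237789e-01, -1.51742718e-04, -7.00389521e-04]), 'ft_force': array([ 0.89042079,  0.15959135, -0.72085332]), 'torque': array([-0.00121704, -0.0327158 , -0.03256495]), 'grasp_force': 0.0, 'grip_width': 0.9965774638399327}
top {'intrinsics': array([[390.13289638,   0.        , 256.8022466 ],
       [  0.        , 390.13289638, 192.00113796],
       [  0.        ,   0.        ,   1.        ]]), 'R': array([[ 0.01231464, -0.99968279, -0.02196963],
       [-0.99681682, -0.01054262, -0.0790258 ],
       [ 0.07876911,  0.02287287, -0.99663045]]), 't': array([0.02078465, 0.55413906, 1.24828117])}
side {'intrinsics': array([[482.07604638,   0.        , 260.01832742],
       [  0.        , 482.07604638, 188.80008776],
       [  0.        ,   0.        ,   1.        ]]), 'R': array([[-0.70541535, -0.70878205,  0.00414639],
       [-0.43036051,  0.42365347, -0.79706183],
       [ 0.56318649, -0.56404409, -0.60388346]]), 't': array([0.38533006, 0.34682023, 1.02642736])}
```

View pics/top0.png

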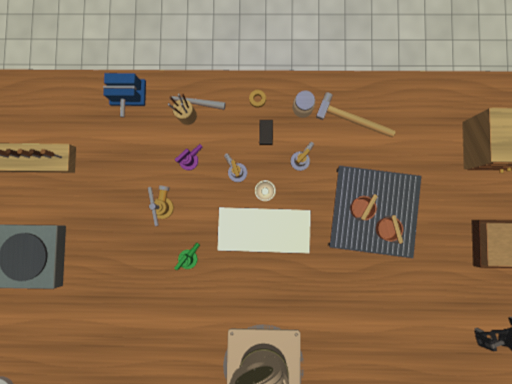

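View pics/side0.png

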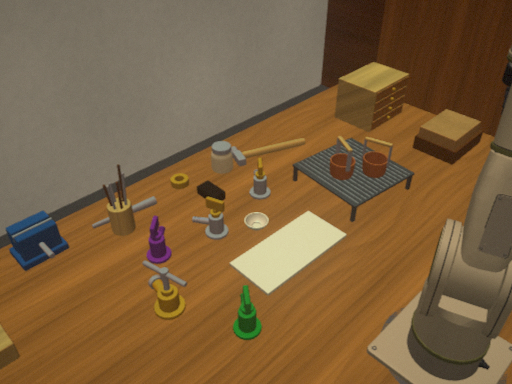

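The top view shows two pots on the stand at about (363,208) and (390,229). The two grey cocks are at (237,172) and (301,160), the valve is at (155,207) and the tile at (264,230). The green and purple cocks are decoys. Next I'll measure with the depth cloud.

```bash
cat > m.py <<'E'
from h import *
def comps(W,im,box,zlo,zhi,col=None):
    x0,x1,y0,y1=box
    m=(W[...,0]>x0)&(W[...,0]<x1)&(W[...,1]>y0)&(W[...,1]<y1)&(W[...,2]>zlo)&(W[...,2]<zhi)
    if col is not None: m&=col
    n,l,s,c=cv2.connectedComponentsWithStats(m.astype(np.uint8),connectivity=8)
    out=[]
    for i in range(1,n):
        if s[i,4]<12: continue
        P=W[l==i]; (a,b),(w,h),ang=cv2.minAreaRect((P[:,:2]*1000).astype(np.float32))
        if h>w: w,h=h,w; ang+=90
        out.append((np.round(P.mean(0),4),np.round([a,b],1),round(w),round(h),round((ang+90)%180-90,1),s[i,4],np.round(c[i])))
    return out
E
python3 - <<'E'
from m import *
for n in('top','side'):
    f=np.load(n+'0.npz'); W=cloud(f['d'],dict(f)); im=f['im']
    print(n)
    for nm,lo,hi in(('bars+paddles',.085,.125),('pothandles',.15,.18),('cockbody',.05,.07)):
        print(nm)
        for o in comps(W,im,(.25,.95,-.5,.5),lo,hi): print(*o)
    hsv=cv2.cvtColor(im,cv2.COLOR_BGR2HSV)
    print('tile'); 
    for o in comps(W,im,(.25,.8,-.3,.3),.004,.02,(hsv[...,1]<60)&(hsv[...,2]>180)): print(*o)
    print('base')
    for o in comps(W,im,(.4,.9,-.5,.5),.018,.04): print(*o)
E
```

```text
top
bars+paddles
[0.9062 0.4595 0.0891] [905.5 459.8] 80 33 -89.9 241 [122.  79.]
[0.8653 0.4602 0.089 ] [866.  459.7] 80 34 90.0 244 [121.  91.]
[ 0.8456 -0.1376  0.0869] [ 841.1 -137.1] 28 26 29.9 27 [310.  98.]
[0.8257 0.2759 0.0997] [826.  277.1] 34 12 -62.7 41 [178. 103.]
[ 0.8304 -0.1163  0.0865] [ 830.1 -119. ] 31 21 89.5 27 [303. 103.]
[0.815  0.2464 0.0951] [818.1 247.1] 23 14 52.7 23 [187. 106.]
[0.7928 0.2699 0.0945] [797.5 274.1] 32 14 34.3 24 [180. 113.]
[0.7931 0.25   0.092 ] [795.5 249.6] 26 18 15.1 23 [186. 114.]
[0.6555 0.2568 0.1079] [656.6 258.7] 50 13 -45.5 98 [182. 156.]
[ 0.6578 -0.1117  0.111 ] [ 658.4 -111.9] 52 12 -40.4 76 [302. 156.]
[0.6175 0.0933 0.1108] [618.5  93.9] 51 12 19.2 75 [235. 169.]
[0.4985 0.3392 0.1178] [498.4 339.7] 118 17 11.2 166 [153. 207.]
[ 0.5123 -0.2814  0.1045] [ 510.1 -283.5] 80 42 -34.7 99 [358. 205.]
[ 0.4894 -0.3225  0.1032] [ 488.  -320.4] 58 17 -29.6 67 [372. 212.]
[ 0.435  -0.3575  0.1041] [ 438.4 -364.1] 79 52 12.6 116 [384. 231.]
[ 0.4476 -0.405   0.1042] [ 448.1 -404.3] 50 10 18.0 49 [400. 227.]
[0.333  0.251  0.1099] [332.2
[... 4302 characters left out ...]
34e+02 1.000e-01] 84 48 -0.6 315 [211. 190.]
[ 0.6505 -0.1029  0.0289] [ 651.  -104.3] 36 18 46.6 74 [260. 189.]
[0.8437 0.1731 0.0233] [844.5 175.9] 71 23 84.3 125 [145. 202.]
[ 0.5631 -0.002   0.0246] [5.598e+02 4.000e-01] 68 63 -45.8 194 [256. 219.]
[0.7894 0.2759 0.0291] [794.5 274.9] 63 31 60.2 149 [124. 226.]
[0.619  0.107  0.0308] [631.6 114.3] 82 20 33.0 117 [213. 226.]
[0.8515 0.4333 0.0264] [853.8 426.1] 54 32 -59.1 149 [ 58. 244.]
[0.6453 0.2642 0.0291] [647.5 262. ] 39 20 65.9 102 [159. 251.]
[0.8503 0.4849 0.027 ] [849.  483.6] 32 14 -89.5 110 [ 39. 254.]
[0.5525 0.3444 0.035 ] [551.  344.5] 40 9 -9.0 42 [153. 286.]
[0.4834 0.348  0.0294] [487.6 344.9] 47 24 65.2 134 [170. 306.]
```

```bash
cat > go.py <<'E'
# usage: go.py x y z [xang]  -> tool-frame shift and twist needed
import sys
from h import *
o=manip.get_obs(); a=[float(v) for v in sys.argv[1:]]
R=Rt.from_quat(o['ee_rot']).as_matrix(); xa=np.degrees(np.arctan2(R[1,0],R[0,0]))
s=R.T@(np.array(a[:3])-o['position'])
print('t',round(o['clock'],2),'pos',o['position'].round(4),'xang',round(xa,1),'zax',R[:,2].round(3),'j7',o['joint_pos'][6].round(2),'F',o['ft_force'].round(1),'grip',round(o['grip_width'],3))
print('slide mm',(s*1000).round(1), 'twist', round((xa-a[3]+180)%360-180,1) if len(a)>3 else '')
E
python3 go.py .55 -.3 .26
```

```text
t 0.1 pos [ 0.1975 -0.5926  0.2306] xang 18.4 zax [-0.     0.001 -1.   ] j7 -0.09 F [0.2 0.4 0.5] grip 1.003
slide mm [ 426.9 -166.2  -29.2] twist
```

```bash
python3 -m creep '{"slide":[[0.053,-0.021,-0.004],[0.053,-0.021,-0.004],[0.053,-0.021,-0.004],[0.053,-0.021,-0.004],[0.053,-0.021,-0.004],[0.053,-0.021,-0.004],[0.053,-0.021,-0.004],[0.053,-0.021,-0.004]],"twist":[0,0,0,0,0,0,0,0]}' 100 60; python3 go.py .498 .34 .2 191.5
```

```text
clock: 1.1
position: [0.5478, -0.2982, 0.2632]
ee_rot: [0.987, 0.16, -0.0, -0.0]
ft_force: [0.0, -0.7, -0.5]
grip_width: 1.001
grasp_force: 0.0
t 1.1 pos [ 0.5478 -0.2982  0.2632] xang 18.4 zax [-0.  0. -1.] j7 -0.9 F [ 0.  -0.7 -0.5] grip 1.001
slide mm [ 154.4 -621.2   63.2] twist -173.1
```

```bash
python3 -m creep '{"slide":[[0.015,-0.059,0],[0.015,-0.059,0],[0.015,-0.059,0],[0.015,-0.059,0],[0.015,-0.059,0],[0.015,-0.059,0],[0.015,-0.059,0],[0.015,-0.059,0]],"twist":[0,0,0,0,0,0,0,0]}'
python3 -m creep '{"slide":[[0.015,-0.059,0],[0.015,-0.059,0],[0.0044,-0.031,0],[0,0,0.0],[0,0,0],[0,0,0],[0,0,0],[0,0,0]],"twist":[0,0,0,-10.5,-10.5,-10.5,-10.5,-10.5]}' >/dev/null
python3 -m creep '{"slide":[[0,0,0],[0,0,0],[0,0,0],[0,0,0],[0,0,0],[0,0,0],[0,0,0],[0,0,0]],"twist":[-10.5,-10.5,-10.5,-10.5,-10.5,-10.5,-10.5,-10.5]}' >/dev/null
python3 go.py .498 .34 .2 191.5
```

```text
clock: 2.1
position: [0.5109, 0.1879, 0.2632]
ee_rot: [0.987, 0.16, 0.0, 0.0]
ft_force: [1.5, -0.4, -0.2]
grip_width: 0.998
grasp_force: 0.0
t 4.1 pos [0.4968 0.3383 0.2629] xang 155.3 zax [-0.    -0.001 -1.   ] j7 0.16 F [-0.6  1.2 -0.7] grip 1.004
slide mm [-0.4  2.1 62.9] twist -36.2
```

```bash
python3 - <<'E'
from m import *
im,d,p=snap('wrist'); cv2.imwrite('pics/w1.png',im); W=cloud(d,p)
for o in comps(W,im,(.4,.6,.2,.45),.105,.13): print(*o)
E
```

```text
[0.4982 0.3414 0.1201] [501.  341.5] 120 19 16.7 1361 [253. 182.]
```

View pics/w1.png

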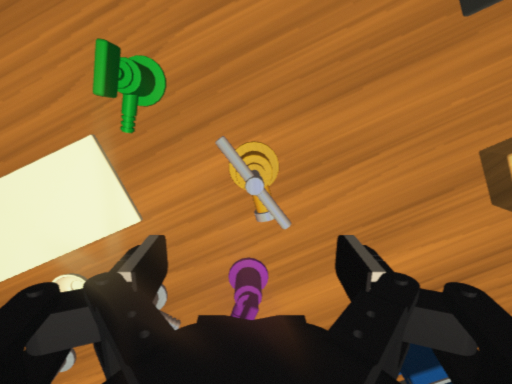

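The wrist view shows the T-bar from (220,140) to (288,227) with its centre at (255,185), at an angle of about 13° in the world. I'll align to it and descend.

```bash
python3 -m creep '{"slide":[[0,0.002,0],[0,0,0],[0,0,0],[0,0,0],[0,0,0.05],[0,0,0.05],[0,0,0.04],[0,0,0.027]],"twist":[-9.5,-9.5,-9.5,-9.5,0,0,0,0]}'
python3 -m creep '{"slide":[[0,0,0],[0,0,0],[0,0,0],[0,0,0],[0,0,0],[0,0,0],[0,0,0],[0,0,0]],"twist":[0,0,0,0,0,0,0,0]}' 0 60; python3 go.py .498 .34 .096 193; python3 -c "from workcell import manip;print(manip.get_obs()['torque'],manip.get_obs()['joint_pos'].round(2))"
```

```text
clock: 5.15
position: [0.4971, 0.3394, 0.0939]
ee_rot: [-0.111, 0.994, -0.001, -0.001]
ft_force: [0.2, -0.3, 0.4]
grip_width: 0.996
grasp_force: 0.0
clock: 6.15
position: [0.4985, 0.3394, 0.0974]
ee_rot: [-0.112, 0.994, -0.001, 0.001]
ft_force: [-1.5, -6.5, 8.6]
grip_width: 0.143
grasp_force: 58.5
t 6.15 pos [0.4985 0.3394 0.0974] xang -167.1 zax [ 0.001 -0.002 -1.   ] j7 0.68 F [-1.5 -6.5  8.6] grip 0.143
slide mm [0.3 0.7 1.4] twist -0.1
[-1.37052638  0.3524732  -0.0390289 ] [ 0.16  0.69 -1.16  1.63  0.66  1.26  0.68]
```

```bash
Z='"slide":[[0,0,0]]'; python3 -m creep '{"slide":[[0,0,0],[0,0,0],[0,0,0],[0,0,0],[0,0,0],[0,0,0],[0,0,0],[0,0,0]],"twist":[10,10,10,10,10,10,10,10]}'; python3 go.py .498 .34 .096 113; python3 -c "from workcell import manip;o=manip.get_obs();print(o['torque'],o['joint_pos'].round(2))"
```

```text
clock: 7.15
position: [0.4999, 0.3423, 0.0976]
ee_rot: [0.555, 0.832, 0.003, 0.001]
ft_force: [11.5, 9.8, -8.0]
grip_width: 0.131
grasp_force: 58.4
t 7.15 pos [0.4999 0.3423 0.0976] xang 112.6 zax [ 0.005  0.005 -1.   ] j7 -0.6 F [11.5  9.8 -8. ] grip 0.131
slide mm [-1.4 -2.7  1.6] twist -0.4
[ 1.98214198 -2.29543625  0.23932158] [ 0.01  0.56 -0.89  1.64  0.46  1.17 -0.6 ]
```

```bash
python3 -m creep '{"slide":[[0.0,-0.002,0],[0,0,0],[0,0,0],[0,0,0],[0,0,0],[0,0,0],[0,0,0],[0,0,0]],"twist":[10,10,10,10,10,10,10,10]}' >/dev/null;  python3 go.py .498 .34 .096 33; python3 -c "from workcell import manip;o=manip.get_obs();print(o['torque'],o['joint_pos'].round(2))"
```

```text
t 8.15 pos [0.5031 0.3413 0.0978] xang 32.5 zax [ 0.013  0.008 -1.   ] j7 -1.89 F [ 33.8  14.6 -22. ] grip 0.136
slide mm [-5.  -1.6  1.7] twist -0.5
[ 2.96269716 -6.90273712  0.13486673] [-0.17  0.47 -0.63  1.65  0.3   1.11 -1.89]
```

```bash
python3 -m creep '{"slide":[[0,0,0],[0,0,0],[0,0,0],[0,0,0],[0,0,-0.03],[0,0,-0.02],[0,0,0],[0,0,0]],"twist":[0,0,0,0,0,0,-10.5,-10.5]}' 100 >/dev/null
python3 -m creep '{"slide":[[0,0,0],[0,0,0],[0,0,0],[0,0,0],[0,0,0],[0,0,0],[0,0,0],[0,0,0]],"twist":[-10.5,-10.5,-10.5,-10.5,-10.5,-10.5,-10.5,-10.5]}' >/dev/null
python3 -m creep '{"slide":[[0,0,0],[0,0,0],[0,0,0],[0,0,0],[0,0,0],[0,0,0],[0,0,0],[0,0,0]],"twist":[-10.5,-10.5,-10.5,-10.5,-10.5,-10.5,-10.5,-1.5]}' >/dev/null
python3 go.py .501 .341 .1 212.5;python3 - <<'E'
from m import *
for n in ('top','wrist'):
    im,d,p=snap(n); cv2.imwrite(f'pics/{n}2.png',im); W=cloud(d,p)
    for o in comps(W,im,(.4,.6,.2,.45),.105,.13): print(n,*o)
E
```

```text
t 11.15 pos [0.496  0.3394 0.1463] xang -147.1 zax [-0.  0. -1.] j7 1.04 F [-0.5 -0.1 -0.8] grip 1.005
slide mm [-5.  -1.4 46.3] twist 0.4
top [0.5416 0.3672 0.1185] [539.9 367.3] 20 10 31.2 23 [144. 192.]
wrist [0.4959 0.338  0.1201] [500.8 341.2] 120 20 28.7 3374 [248. 219.]
```

```bash
python3 -m creep '{"slide":[[-0.005,-0.001,0.02],[0,0,0.026],[0,0,0],[0,0,0],[0,0,0],[0,0,0],[0,0,0],[0,0,0]],"twist":[1,0,0,0,0,0,0,0]}' 100 >/dev/null
python3 -m creep '{"slide":[[0,0,0],[0,0,0],[0,0,0],[0,0,0],[0,0,0],[0,0,0],[0,0,0],[0,0,0]],"twist":[0,0,0,0,0,0,0,0]}' 0 60 >/dev/null
python3 go.py .501 .341 .1 212.5
python3 -m creep '{"slide":[[0,0,0],[0,0,0],[0,0,0],[0,0,0],[0,0,0],[0,0,0],[0,0,0],[0,0,0]],"twist":[10,10,10,10,10,10,10,10]}' >/dev/null
python3 go.py .501 .341 .1 132.5
python3 -m creep '{"slide":[[0,0,0],[0,0,0],[0,0,0],[0,0,0],[0,0,0],[0,0,0],[0,0,0],[0,0,0]],"twist":[10,10,10,10,10,10,10,10]}' >/dev/null
python3 go.py .501 .341 .1 52.5; python3 -c "from workcell import manip;print(manip.get_obs()['torque'])"
```

```text
t 13.25 pos [0.5014 0.3402 0.1005] xang -148.1 zax [ 0.001 -0.002 -1.   ] j7 1.0 F [ 1.6 -5.5  4.7] grip 0.135
slide mm [-0.1  0.9  0.5] twist -0.6
t 14.25 pos [0.5014 0.3397 0.1005] xang 131.5 zax [ 0.001 -0.003 -1.   ] j7 -0.28 F [ 0.5 -6.   4.1] grip 0.138
slide mm [1.2 0.6 0.5] twist -1.0
t 15.25 pos [0.5009 0.3397 0.1005] xang 51.6 zax [-0.    -0.003 -1.   ] j7 -1.56 F [-1.8 -7.3  5. ] grip 0.137
slide mm [ 1.  -0.7  0.5] twist -0.9
[-1.41889646  0.36193698  0.19633427]
```

```bash

python3 -m creep '{"slide":[[0,0,0],[0,0,0],[0,0,0]],"twist":[10,10,5]}' >/dev/null
python3 go.py .501 .341 .1 26.6; python3 -c "from workcell import manip;print(manip.get_obs()['torque'])"
python3 -m creep '{"slide":[[0,0,0],[0,0,0],[0,0,0]],"twist":[10,10,0]}' >/dev/null
python3 go.py .501 .341 .1 6.6; python3 -c "from workcell import manip;print(manip.get_obs()['torque'])"
```

```text
t 15.62 pos [0.5008 0.3398 0.1004] xang 26.7 zax [-0.    -0.003 -1.   ] j7 -1.97 F [-1.5 -6.6  5. ] grip 0.14
slide mm [ 0.7 -1.   0.4] twist 0.1
[-1.40515426  0.36697107  0.12989143]
t 16.0 pos [0.5008 0.34   0.1004] xang 6.7 zax [-0.    -0.003 -1.   ] j7 -2.3 F [-1.8 -5.9  6. ] grip 0.14
slide mm [ 0.3 -1.   0.4] twist 0.1
[-1.31011749  0.36255913  0.01583746]
```

```bash
python3 -m creep '{"slide":[[0,0,0],[0,0,0],[0,0,0],[0,0,0],[0,0,-0.03],[0,0,-0.02],[0,0,0],[0,0,0]],"twist":[0,0,0,0,0,0,-10.5,-10.5]}' 100 >/dev/null
python3 -m creep '{"slide":[[0,0,0],[0,0,0],[0,0,0],[0,0,0],[0,0,0],[0,0,0],[0,0,0],[0,0,0]],"twist":[-10.5,-10.5,-10.5,-10.5,-10.5,-10.5,-10.5,-10.5]}' >/dev/null
python3 -m creep '{"slide":[[0,0,0],[0,0,0],[0,0,0],[0,0,0],[0,0,0],[0,0,0],[0,0,0],[0,0,0]],"twist":[-10.5,-10.5,-10.5,-10.5,-10.5,-10.5,-10.5,-1.5]}' >/dev/null
python3 go.py .501 .341 .1 186.7
python3 -m creep '{"slide":[[0,0,0.025],[0,0,0.025],[0,0,0],[0,0,0],[0,0,0],[0,0,0],[0,0,0]],"twist":[0,0,0,0,0,0,0]}' 100 >/dev/null
python3 -m creep '{"slide":[[0,0,0],[0,0,0],[0,0,0],[0,0,0],[0,0,0],[0,0,0],[0,0,0],[0,0,0]],"twist":[0,0,0,0,0,0,0,0]}' 0 60 >/dev/null
python3 go.py .501 .341 .1 186.7
python3 -m creep '{"slide":[[0,0,0],[0,0,0],[0,0,0]],"twist":[10,10,0]}' >/dev/null
python3 go.py .501 .341 .1 166.7; python3 -c "from workcell import manip;print(manip.get_obs()['torque'])"
```

```text
t 19.0 pos [0.5008 0.3413 0.1504] xang -173.1 zax [-0.  0. -1.] j7 0.66 F [-0.7 -0.1 -0. ] grip 1.004
slide mm [-0.2 -0.4 50.4] twist 0.2
t 20.88 pos [0.5008 0.34   0.1004] xang -173.1 zax [-0.    -0.003 -1.   ] j7 0.63 F [-2.2 -8.1  6.8] grip 0.135
slide mm [-0.3  1.   0.4] twist 0.2
t 21.25 pos [0.5009 0.34   0.1004] xang 166.8 zax [ 0.    -0.003 -1.   ] j7 0.31 F [-1.5 -6.5  5.2] grip 0.135
slide mm [0.1 1.  0.4] twist 0.1
[-1.34720148  0.36007966  0.52764474]
```

```bash

python3 -m creep '{"slide":[[0,0,0],[0,0,0],[0,0,0]],"twist":[5,5,0]}' >/dev/null
python3 go.py .501 .341 .1 156.8; python3 -c "from workcell import manip;print(manip.get_obs()['torque'])"
python3 -m creep '{"slide":[[0,0,0],[0,0,0],[0,0,0]],"twist":[5,5,0]}' >/dev/null
python3 go.py .501 .341 .1 146.8; python3 -c "from workcell import manip;print(manip.get_obs()['torque'])"
```

```text
t 21.62 pos [0.5018 0.3398 0.1005] xang 156.9 zax [ 0.002 -0.003 -1.   ] j7 0.15 F [ 2.9 -6.6  3.2] grip 0.139
slide mm [1.2 0.8 0.5] twist 0.1
[-1.40965138 -0.7589466   1.73985717]
t 22.0 pos [0.5013 0.3401 0.1002] xang 147.2 zax [ 0.003 -0.004 -1.   ] j7 -0.01 F [ 2.2 -8.   0.2] grip 0.138
slide mm [0.8 0.6 0.2] twist 0.4
[-1.29794692 -1.43400076  3.78698099]
```

The torque rises steeply, so this is the stop. I'll release and check the bar.

```bash

python3 -m creep '{"slide":[[0,0,0],[0,0,0],[0,0,0],[0,0,0],[0,0,0],[0,0,0],[0,0,-0.05],[0,0,-0.05]],"twist":[0,0,0,0,0,0,0,0]}' 100 >/dev/null
python3 go.py .501 .341 .1 156.8; python3 - <<'E'
from m import *
im,d,p=snap('wrist'); cv2.imwrite(f'pics/w3.png',im); W=cloud(d,p)
for o in comps(W,im,(.4,.6,.2,.45),.105,.13): print(*o)
E
```

```text
t 23.0 pos [0.5003 0.3412 0.2013] xang 146.9 zax [-0.001 -0.    -1.   ] j7 0.05 F [ 1.  -0.3  0.4] grip 0.998
slide mm [ -0.8   0.3 101.3] twist -9.9
[0.4973 0.3424 0.1201] [500.9 341.5] 119 19 -4.9 2117 [249. 195.]
```

```bash
python3 - <<'E'
from m import *
im,d,p=snap('wrist'); W=cloud(d,p)
m=(abs(W[...,2]-.118)<.008)&(abs(W[...,0]-.5)<.08)&(abs(W[...,1]-.34)<.08)
P=W[m][:,:2]; l=cv2.fitLine(P.astype(np.float32),cv2.DIST_HUBER,0,.001,.001).ravel(); print(l,np.degrees(np.arctan2(l[1],l[0])))
E
```

```text
[ 0.9895683  -0.14406462  0.49733186  0.34238353] -8.283117
```

View pics/w3.png

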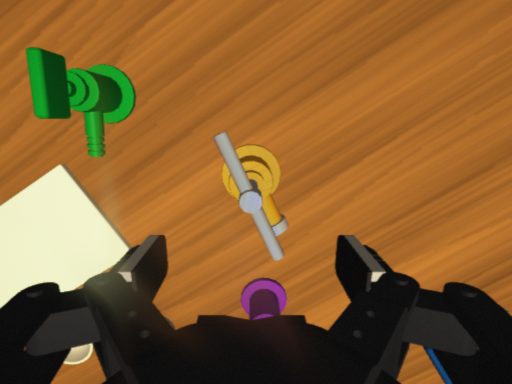

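The valve bar now rests at about -8° (pixels (220,137) to (279,258)), against its stop. Next is the left cock.

```bash
python3 -m creep '{"slide":[[0,0,0],[0,0,0],[0,0,0],[0,0,0],[0,0,0]],"twist":[-10.4,-10.4,-10.4,-10.4,-10.4]}' >/dev/null; python3 go.py .6 .094 .21 199
```

```text
t 23.73 pos [0.5006 0.3413 0.2   ] xang -160.7 zax [ 0. -0. -1.] j7 0.89 F [-0.1 -0.5  0.2] grip 1.0
slide mm [ -12.2 -266.3  -10. ] twist 0.3
```

```bash
python3 -m creep '{"slide":[[-0.002,-0.053,-0.002],[-0.002,-0.053,-0.002],[-0.002,-0.053,-0.002],[-0.003,-0.053,-0.002],[-0.003,-0.054,-0.002],[0,0,0],[0,0,0]],"twist":[0,0,0,0,0,0,0]}' >/dev/null; python3 go.py .6185 .095 .21 199; cat > line.py <<'E'
import sys
from m import *
x,y,lo,hi,r=map(float,sys.argv[1:6])
im,d,p=snap('wrist'); cv2.imwrite(sys.argv[6],im); W=cloud(d,p)
m=(W[...,2]>lo)&(W[...,2]<hi)&(abs(W[...,0]-x)<r)&(abs(W[...,1]-y)<r)
P=W[m][:,:2].astype(np.float32); l=cv2.fitLine(P,cv2.DIST_HUBER,0,.001,.001).ravel()
print(len(P),'line',np.degrees(np.arctan2(l[1],l[0])).round(1),'rect',cv2.minAreaRect(P*1000),'top z',np.nanmedian(W[m][:,2]))
E
python3 line.py .62 .095 .105 .125 .05 pics/w4.png
```

```text
t 24.6 pos [0.598  0.0942 0.21  ] xang -161.1 zax [-0.  0. -1.] j7 1.33 F [-1.2  0.7 -0.5] grip 0.999
slide mm [-19.7  -5.9   0. ] twist -0.1
703 line 18.7 rect ((620.5404052734375, 94.33931732177734), (50.59561538696289, 11.187737464904785), 18.629291534423828) top z 0.11319509076329358
```

View pics/w4.png

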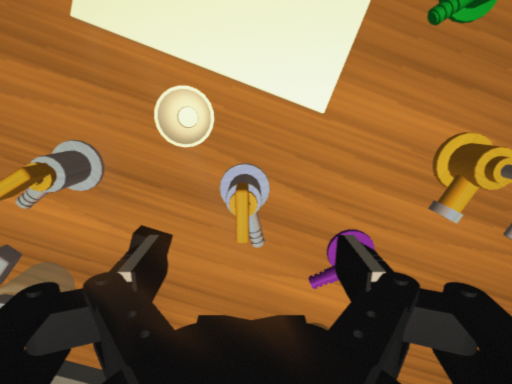

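The wrist view shows the left cock at (242,200) with its paddle along about 18.7° and the nozzle about 11° off it. The paddle centre is (.6205,.0943).

```bash
python3 -m creep '{"slide":[[-0.0214,-0.0072,0],[0,0,0.04],[0,0,0.04],[0,0,0.03],[0,0,0.014],[0,0,0],[0,0,0]],"twist":[0,0,0,0,0,0,0]}' >/dev/null; python3 go.py .6205 .0943 .086 198.7
python3 -m creep '{"slide":[[0,0,0],[0,0,0],[0,0,0],[0,0,0],[0,0,0],[0,0,0],[0,0,0],[0,0,0]],"twist":[0,0,0,0,0,0,0,0]}' 0 80 >/dev/null; python3 go.py .6205 .0943 .086 198.7
```

```text
t 25.52 pos [0.6215 0.0945 0.0878] xang -161.0 zax [ 0.002  0.    -1.   ] j7 1.27 F [-0.7  0.   0.3] grip 0.999
slide mm [1.  0.1 1.7] twist 0.3
t 26.52 pos [0.6211 0.0935 0.0865] xang -161.1 zax [ 0.    -0.001 -1.   ] j7 1.27 F [ 0.9 -3.   4.7] grip 0.125
slide mm [0.3 1.  0.5] twist 0.2
```

```bash
python3 -m creep '{"slide":[[0,0,0.001],[0,0,0.001],[0,0,0.001],[0,0,0.0006]],"twist":[4,4,4,4]}' >/dev/null; python3 go.py .6205 .0943 .0865 198.7;python3 -m creep '{"slide":[[0,0,0.0006],[0,0,0.0006],[0,0,0.0006]],"twist":[4,4,4]}' >/dev/null; python3 go.py .6205 .0943 .0865 198.7
```

```text
t 27.02 pos [0.6212 0.0936 0.0836] xang -177.2 zax [ 0.001 -0.001 -1.   ] j7 1.01 F [-3.1 -4.5 11.3] grip 0.127
slide mm [ 0.7  0.7 -2.9] twist -15.9
t 27.4 pos [0.6212 0.0938 0.0818] xang 170.8 zax [ 0.001 -0.    -1.   ] j7 0.82 F [-2.4 -3.9 11.1] grip 0.123
slide mm [ 0.8  0.4 -4.7] twist -27.9
```

```bash
python3 -m creep '{"slide":[[0,0,0.0002],[0,0,0.0003],[0,0,0.0003],[0,0,0.0003],[0,0,0.0003]],"twist":[5,5,5,5,5]}' >/dev/null; python3 go.py .6205 .0943 .0865 198.7; python3 -c "from workcell import manip;print(manip.get_obs()['torque'])"
python3 -m creep '{"slide":[[0,0,0.0005],[0,0,0.0005],[0,0,0.0005]],"twist":[5,5,5]}' >/dev/null; python3 go.py .6205 .0943 .0865 198.7; python3 -c "from workcell import manip;print(manip.get_obs()['torque'])"
```

```text
t 28.02 pos [0.6213 0.0939 0.0805] xang 145.8 zax [ 0.001 -0.    -1.   ] j7 0.42 F [-2.2 -3.8 11.6] grip 0.126
slide mm [ 0.9 -0.2 -6. ] twist -52.9
[-0.80292982  0.57360354  0.07166548]
t 28.4 pos [0.6214 0.094  0.0791] xang 130.8 zax [ 0.001 -0.    -1.   ] j7 0.18 F [-0.7 -4.1 11.1] grip 0.126
slide mm [ 0.8 -0.5 -7.4] twist -67.9
[-0.73097886  0.47274171  0.19889759]
```

```bash
python3 -m creep '{"slide":[[0,0,0.0006],[0,0,0.0006],[0,0,0.0006]],"twist":[4,4,2]}' >/dev/null; python3 go.py .6205 .0943 .0865 198.7; python3 -c "from workcell import manip;print(manip.get_obs()['torque'])"
python3 -m creep '{"slide":[[0,0,0.0007],[0,0,0.0007],[0,0,0]],"twist":[3,3,0]}' >/dev/null; python3 go.py .6205 .0943 .0865 198.7; python3 -c "from workcell import manip;print(manip.get_obs()['torque'])"
```

```text
t 28.77 pos [0.6217 0.0942 0.0784] xang 121.0 zax [ 0.003 -0.001 -1.   ] j7 0.02 F [-5.6 -5.6 23.9] grip 0.127
slide mm [ 0.7 -1.  -8.1] twist -77.7
[-1.30009306  1.36299814  1.75664131]
t 29.15 pos [0.6219 0.0944 0.0783] xang 115.2 zax [ 0.004 -0.002 -1.   ] j7 -0.07 F [-8.5 -9.  29.9] grip 0.127
slide mm [ 0.5 -1.3 -8.2] twist -83.5
[-1.76611503  2.11095191  3.71262525]
```

Both stops are reached, in turn and in press. Releasing to check.

```bash
python3 -m creep '{"slide":[[0,0,0],[0,0,0],[0,0,0],[0,0,0],[0,0,0],[0,0,-0.04],[0,0,-0.05],[0,0,-0.04]],"twist":[0,0,0,0,0,0,0,0]}' 100 >/dev/null; python3 go.py .6205 .0943 .21 125
python3 line.py .62 .095 .098 .125 .045 pics/w5.png; python3 go.py .64 -.112 .21 138
```

```text
t 30.15 pos [0.621  0.0941 0.2068] xang 114.9 zax [ 0.001  0.    -1.   ] j7 -0.01 F [ 0.2  0.3 -0.1] grip 1.004
slide mm [ 0.4 -0.4 -3.2] twist -10.1
728 line -55.8 rect ((621.60693359375, 94.64637756347656), (12.021300315856934, 51.82939529418945), 34.188961029052734) top z 0.10514670311405333
t 30.2 pos [0.6228 0.0948 0.2123] xang 114.9 zax [ 0.007  0.001 -1.   ] j7 -0.01 F [1.4 1.  4.6] grip 1.001
slide mm [-194.8  -71.6    2.2] twist -23.1
```

View pics/w5.png

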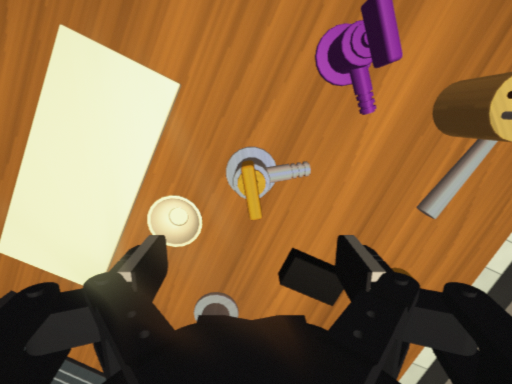

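Paddle across the nozzle (pixels (250,190) and (295,172)) and 8 mm lower, so cock is shut. On to the right cock.

```bash
python3 -m creep '{"slide":[[-0.049,-0.018,0],[-0.049,-0.018,0],[-0.049,-0.018,0],[-0.048,-0.018,0],[0,0,0],[0,0,0],[0,0,0],[0,0,0]],"twist":[0,0,0,0,-10,-10,-3,0]}' >/dev/null; python3 go.py .66 -.112 .21 138; python3 line.py .659 -.112 .105 .125 .045 pics/w6.png
```

```text
t 31.2 pos [ 0.6377 -0.1134  0.2045] xang 137.9 zax [-0.  0. -1.] j7 0.7 F [0.  0.5 1. ] grip 1.005
slide mm [-15.6  15.9  -5.5] twist -0.1
779 line -41.2 rect ((661.5018310546875, -111.91458129882812), (11.922086715698242, 51.16304016113281), 48.85423278808594) top z 0.11311631670851262
```

View pics/w6.png

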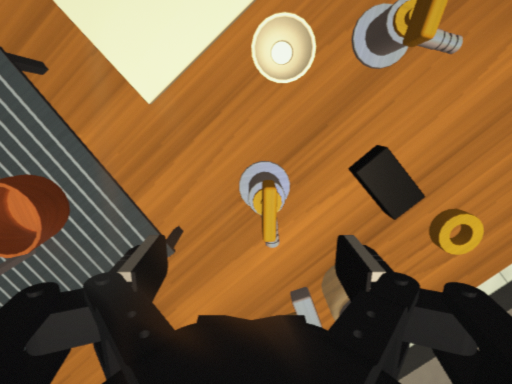

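The right cock is at (266,200) with its paddle almost along the nozzle tip at (273,243), so about 85–90° remain.

```bash
python3 go.py .6615 -.112 .0865 138.8; python3 -m creep '{"slide":[[-0.0168,0.0168,0],[0,0,0.04],[0,0,0.04],[0,0,0.028],[0,0,0.01],[0,0,0],[0,0,0]],"twist":[-0.9,0,0,0,0,0,0]}' >/dev/null; python3 go.py .6615 -.112 .0865 138.8
python3 -m creep '{"slide":[[0,0,0],[0,0,0],[0,0,0],[0,0,0],[0,0,0],[0,0,0],[0,0,0],[0,0,0]],"twist":[0,0,0,0,0,0,0,0]}' 0 80 >/dev/null; python3 go.py .6615 -.112 .0865 138.8
```

```text
t 31.25 pos [ 0.6378 -0.1133  0.2046] xang 137.9 zax [-0.  0. -1.] j7 0.7 F [ 0.  -0.4  0.3] grip 1.004
slide mm [-16.7  16.9 118.1] twist -0.9
t 32.12 pos [ 0.6624 -0.1121  0.0884] xang 138.8 zax [ 0.002 -0.    -1.   ] j7 0.66 F [-0.1 -0.9  0.1] grip 1.002
slide mm [ 0.7 -0.5  1.9] twist 0.0
t 33.12 pos [ 0.6614 -0.1125  0.0869] xang 138.8 zax [-0.    -0.001 -1.   ] j7 0.66 F [-3.7 -2.4  4.3] grip 0.126
slide mm [0.2 0.4 0.4] twist 0.0
```

```bash
python3 -m creep '{"slide":[[0,0,0.0006],[0,0,0.0006],[0,0,0.0005],[0,0,0.0005]],"twist":[4,4,4,4]}' >/dev/null; python3 go.py .6615 -.112 .0869 138.8;python3 -m creep '{"slide":[[0,0,0.0005],[0,0,0.0005],[0,0,0.0005],[0,0,0.0005]],"twist":[5,5,5,5]}' >/dev/null; python3 go.py .6615 -.112 .0869 138.8
python3 -m creep '{"slide":[[0,0,0.0004],[0,0,0.0004],[0,0,0.0004],[0,0,0.0004]],"twist":[5,5,5,5]}' >/dev/null; python3 go.py .6615 -.112 .0869 138.8
```

```text
t 33.62 pos [ 0.6618 -0.1122  0.0856] xang 122.7 zax [ 0.001 -0.001 -1.   ] j7 0.4 F [-6.  -1.8 11.5] grip 0.121
slide mm [ 0.3 -0.1 -1.3] twist -16.1
t 34.12 pos [ 0.6621 -0.1121  0.0838] xang 102.7 zax [ 0.002 -0.001 -1.   ] j7 0.07 F [-4.7 -1.5 10.8] grip 0.123
slide mm [ 0.3 -0.6 -3.1] twist -36.1
t 34.62 pos [ 0.6625 -0.1121  0.0824] xang 82.7 zax [ 0.002 -0.001 -1.   ] j7 -0.25 F [-2.7 -0.1 10.5] grip 0.126
slide mm [-0.1 -1.  -4.5] twist -56.1
```

```bash
python3 -m creep '{"slide":[[0,0,0.0005],[0,0,0.0006],[0,0,0.0006],[0,0,0.0006]],"twist":[5,5,5,5]}' >/dev/null; python3 go.py .6615 -.112 .0869 138.8;python3 -m creep '{"slide":[[0,0,0.0007],[0,0,0.0007],[0,0,0.0006]],"twist":[4,4,3]}' >/dev/null; python3 go.py .6615 -.112 .0869 138.8;  python3 -c "from workcell import manip;print(manip.get_obs()['torque'])"
python3 -m creep '{"slide":[[0,0,0.0006],[0,0,0.0006],[0,0,0.0]],"twist":[3,3,0]}' >/dev/null; python3 go.py .6615 -.112 .0869 138.8;  python3 -c "from workcell import manip;print(manip.get_obs()['torque'])"
```

```text
t 35.12 pos [ 0.6628 -0.1122  0.0803] xang 62.7 zax [ 0.003 -0.001 -1.   ] j7 -0.57 F [-1.9 -2.  11. ] grip 0.125
slide mm [-0.4 -1.3 -6.6] twist -76.1
t 35.5 pos [ 0.6632 -0.1122  0.079 ] xang 51.9 zax [ 0.004 -0.002 -1.   ] j7 -0.75 F [-5.  -2.9 17.6] grip 0.123
slide mm [-0.9 -1.4 -7.9] twist -86.9
[-0.69561493  1.00717893  2.26056155]
t 35.88 pos [ 0.6634 -0.1121  0.079 ] xang 46.2 zax [ 0.005 -0.003 -1.   ] j7 -0.84 F [-6.7 -4.6 23.8] grip 0.124
slide mm [-1.2 -1.4 -7.9] twist -92.6
[-0.89467765  1.67918676  4.1326704 ]
```

Stop reached. Now release, rise and remeasure everything, including the pots.

```bash
python3 -m creep '{"slide":[[0,0,0],[0,0,0],[0,0,0],[0,0,0],[0,0,0],[0,0,-0.05],[0,0,-0.06],[0,0,-0.06]],"twist":[0,0,0,0,0,0,0,0]}' 100 >/dev/null
python3 line.py .6615 -.112 .098 .125 .045 pics/w7.png; cat > pots.py <<'E'
from m import *
import sys
for n in sys.argv[2:]:
    im,d,p=snap(n); cv2.imwrite(f'pics/{n}_{sys.argv[1]}.png',im); W=cloud(d,p)
    for o in comps(W,im,(.25,.72,-.6,.3),.15,.18): print(n,'h',*o)
    hsv=cv2.cvtColor(im,cv2.COLOR_BGR2HSV)
    for o in comps(W,im,(.25,.6,-.25,.25),.004,.02,(hsv[...,1]<60)&(hsv[...,2]>180)):
        if o[5]>800: print(n,'tile',*o)
E
python3 pots.py a top; python3 go.py .52 -.29 .25
```

```text
555 line 56.3 rect ((662.0524291992188, -112.72517395019531), (51.85627746582031, 12.015107154846191), 56.21123504638672) top z 0.10515181023611682
top h [ 0.5027 -0.2962  0.1683] [ 501.6 -296.1] 80 12 -28.9 127 [369. 207.]
top h [ 0.4718 -0.4043  0.1677] [ 471.4 -404.8] 80 13 14.2 138 [407. 218.]
top tile [0.4314 0.0101 0.0093] [431.9   8.7] 289 136 88.9 3556 [262. 230.]
t 36.98 pos [ 0.6643 -0.112   0.2537] xang 45.8 zax [ 0.011 -0.001 -1.   ] j7 -0.8 F [ 0.3  0.8 -0.2] grip 1.0
slide mm [-228.2   20.6    2.3] twist
```

Cock 2 is shut as well: the paddle turned 82° and its top is at .105. One pot has been knocked, so I'll take pot 1 first.

```bash
python3 -m creep '{"slide":[[-0.05,0.004,-0.008],[-0.05,0.004,-0.008],[-0.05,0.004,-0.008],[-0.05,0.004,-0.008],[-0.028,0.004,0],[0,0,0],[0,0,0],[0,0,0]],"twist":[0,0,0,0,0,-10.5,-10.5,-10.5]}' >/dev/null
python3 -m creep '{"slide":[[0,0,0],[0,0,0],[0,0,0],[0,0,0],[0,0,0],[0,0,0],[0,0,0],[0,0,0]],"twist":[-10.5,-10.5,-10.5,-10.5,-10.5,-10.5,-10.5,0]}' >/dev/null
python3 go.py .503 -.296 .28 151; python3 line.py .503 -.296 .158 .185 .05 pics/w8.png
```

```text
t 38.98 pos [ 0.517  -0.2897  0.2773] xang 150.8 zax [ 0.  0. -1.] j7 1.37 F [0.2 0.2 0. ] grip 0.999
slide mm [  9.1 -12.3  -2.7] twist -0.2
1133 line -28.7 rect ((504.0396423339844, -296.1656494140625), (12.101583480834961, 80.28994750976562), 61.27965545654297) top z 0.16916970917092922
```

View pics/w8.png

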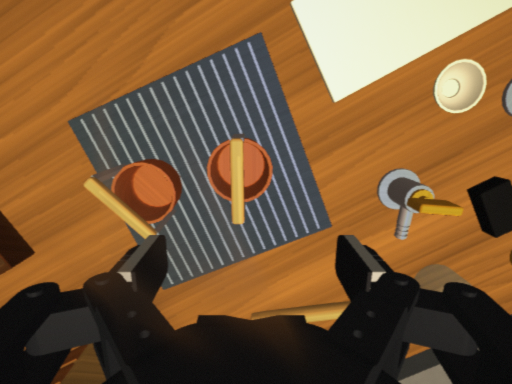

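Pot 1's bar runs from (236,140) to (238,222) in the image, so its centre is (.504,-.296) at -28.7°. Pot 2 stands at about (147,190). Descending on pot 1.

```bash
python3 go.py .504 -.296 .146 151.3; python3 -m creep '{"slide":[[0.008,-0.012,0],[0,0,0.04],[0,0,0.04],[0,0,0.035],[0,0,0.016],[0,0,0],[0,0,0]],"twist":[0,0,0,0,0,0,0]}' >/dev/null; python3 go.py .504 -.296 .146 151.3
python3 -m creep '{"slide":[[0,0,0],[0,0,0],[0,0,0],[0,0,0],[0,0,0],[0,0,0],[0,0,0],[0,0,0]],"twist":[0,0,0,0,0,0,0,0]}' 0 80 >/dev/null; python3 go.py .504 -.296 .146
```

```text
t 39.02 pos [ 0.517  -0.2897  0.2774] xang 150.6 zax [ 0.  0. -1.] j7 1.36 F [-0.3 -0.6 -0.4] grip 1.002
slide mm [  8.2 -11.9 131.4] twist -0.7
t 39.9 pos [ 0.5049 -0.2967  0.1481] xang 150.8 zax [ 0.002 -0.001 -1.   ] j7 1.35 F [ 0.4 -0.2  0.2] grip 1.002
slide mm [1.1 0.2 2.1] twist -0.5
t 40.9 pos [ 0.5042 -0.2964  0.1467] xang 150.8 zax [ 0. -0. -1.] j7 1.35 F [-0.7 -1.   3.9] grip 0.122
slide mm [0.4 0.3 0.7] twist
```

```bash
python3 -m creep '{"slide":[[0,0,-0.01],[0,0,-0.02],[0,0,-0.03],[0,0,-0.02],[0,0,0]],"twist":[0,0,0,0,0]}' 0 100 ; python3 go.py .433 .08 .226
```

```text
clock: 41.52
position: [0.5052, -0.2963, 0.229]
ee_rot: [0.252, 0.968, -0.001, 0.002]
ft_force: [-0.4, 0.2, -1.6]
grip_width: 0.118
grasp_force: 97.6
t 41.52 pos [ 0.5052 -0.2963  0.229 ] xang 150.9 zax [ 0.003 -0.002 -1.   ] j7 1.38 F [-0.4  0.2 -1.6] grip 0.118
slide mm [246.4 293.5   2. ] twist
```

```bash
python3 -m creep '{"slide":[[0.02,0.024,0],[0.031,0.037,0],[0.034,0.04,0],[0.034,0.04,0],[0.034,0.04,0],[0.034,0.04,0],[0.033,0.04,0],[0.026,0.032,0]],"twist":[0,0,0,0,0,0,0,0]}' >/dev/null;python3 -m creep '{"slide":[[0,0,0],[0,0,0]],"twist":[0,0]}'; python3 go.py .433 .08 .0967; python3 pots.py b top side
```

```text
clock: 42.78
position: [0.432, 0.0789, 0.2261]
ee_rot: [0.252, 0.968, -0.0, -0.0]
ft_force: [0.3, -0.8, -2.0]
grip_width: 0.119
grasp_force: 97.7
t 42.77 pos [0.432  0.0789 0.2261] xang 150.8 zax [-0. -0. -1.] j7 0.84 F [ 0.3 -0.8 -2. ] grip 0.119
slide mm [ -0.4   1.5 129.4] twist 
top h [ 0.4721 -0.4042  0.1679] [ 471.1 -404.9] 80 14 16.7 137 [407. 218.]
top tile [ 0.4331 -0.048   0.0094] [430.9 -37.7] 215 136 89.1 2436 [279. 230.]
side h [ 0.4704 -0.405   0.1676] [ 471.9 -406. ] 82 16 18.2 138 [376. 134.]
side h [0.4592 0.0657 0.1657] [459.9  71.4] 44 13 76.2 137 [267. 208.]
side h [0.4281 0.0459 0.168 ] [425.   47.3] 21 5 -19.4 40 [282. 209.]
side h [0.4125 0.0981 0.1654] [415.4  91.8] 70 34 45.9 259 [271. 223.]
side tile [0.4298 0.0235 0.0122] [431.4   6.1] 293 137 89.3 3465 [285. 252.]
```

```bash
python3 -m creep '{"slide":[[0,0,0.02],[0,0,0.03],[0,0,0.035],[0,0,0.025],[0,0,0.01],[0,0,0.004],[0,0,0]],"twist":[0,0,0,0,0,0,0]}' >/dev/null;python3 go.py .433 .08 .0967; python3 -m creep '{"slide":[[0,0,0.002],[0,0,0.002],[0,0,0.0]],"twist":[0,0,0]}' >/dev/null;  python3 go.py .433 .08 .0967; python3 - <<'E'
from m import *
im,d,p=snap('side');cv2.imwrite('pics/s3.png',cv2.resize(im[150:330,180:420],None,fx=3,fy=3))
E
```

```text
t 43.75 pos [0.4326 0.0794 0.103 ] xang 150.8 zax [ 0.001 -0.    -1.   ] j7 0.68 F [ 0.4  0.6 -1.7] grip 0.119
slide mm [-0.1  0.7  6.3] twist 
t 44.12 pos [0.4321 0.0795 0.0985] xang 150.8 zax [ 0. -0. -1.] j7 0.67 F [ 0.3 -0.  -0.8] grip 0.116
slide mm [-0.5  0.9  1.8] twist
```

View pics/s3.png

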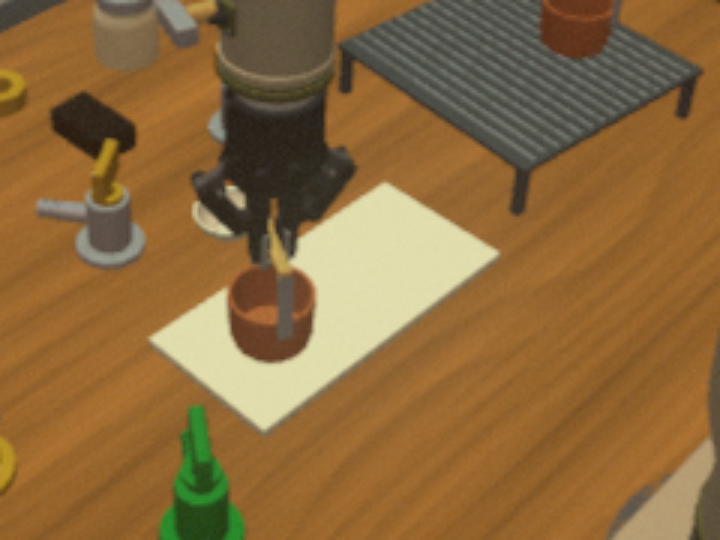

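The pot (at about (272,312) in the crop) hangs upright over the tile, just above contact. Lowering it the rest of the way.

```bash
python3 -m creep '{"slide":[[0,0,0.001],[0,0,0.001],[0,0,0]],"twist":[0,0,0]}' >/dev/null;python3 go.py .433 .08 .0967; python3 -m creep '{"slide":[[0,0,0.001],[0,0,0],[0,0,0]],"twist":[0,0,0]}' >/dev/null;  python3 go.py .433 .08 .0967
```

```text
t 44.55 pos [0.4323 0.0794 0.0967] xang 150.8 zax [ 0. -0. -1.] j7 0.67 F [-1.4 -0.   3.3] grip 0.117
slide mm [-0.3  0.8  0. ] twist 
t 44.92 pos [0.4329 0.0795 0.0967] xang 150.8 zax [ 0.001 -0.001 -1.   ] j7 0.66 F [-6.2 -2.2 18.1] grip 0.117
slide mm [0.2 0.5 0. ] twist
```

```bash
python3 -m creep '{"slide":[[0,0,-0.0008],[0,0,0],[0,0,0],[0,0,0],[0,0,0],[0,0,-0.03],[0,0,-0.06],[0,0,-0.06]],"twist":[0,0,0,0,0,0,0,0]}' 100 >/dev/null
python3 -m creep '{"slide":[[0,0,-0.03],[0,0,0],[0,0,0],[0,0,0],[0,0,0],[0,0,0],[0,0,0],[0,0,0]],"twist":[10.5,10.5,10.5,10.5,10.5,10.5,10.5,10.5]}' >/dev/null
python3 -m creep '{"slide":[[0,0,0],[0,0,0],[0,0,0],[0,0,0],[0,0,0],[0,0,0]],"twist":[10.5,10.5,10.5,10.5,9,0]}' >/dev/null
python3 go.py .471 -.39 .275 16; python3 pots.py c top side
```

```text
t 47.67 pos [0.4321 0.0795 0.2763] xang 15.9 zax [ 0. -0. -1.] j7 -1.43 F [-0.2 -0.5 -0.2] grip 1.005
slide mm [-91.1 462.2   1.5] twist -0.1
top h [ 0.4717 -0.4044  0.1677] [ 471.4 -405.5] 80 13 14.8 139 [407. 218.]
top tile [ 0.4307 -0.0497  0.0094] [430.9 -37.4] 215 136 89.0 2369 [280. 230.]
side h [ 0.4702 -0.4048  0.1679] [ 471.8 -405.6] 82 18 15.3 138 [376. 134.]
side tile [0.4229 0.0131 0.0122] [430.5   5.7] 293 135 89.0 2423 [289. 252.]
```

```bash
python3 -m creep '{"slide":[[-0.011,0.056,0],[-0.011,0.058,0],[-0.011,0.058,0],[-0.011,0.058,0],[-0.011,0.058,0],[-0.012,0.058,0],[-0.012,0.058,0],[-0.012,0.058,0]],"twist":[0,0,0,0,0,0,0,0]}' >/dev/null; python3 -m creep '{"slide":[[0,0,0],[0,0,0]],"twist":[0,0]}'>/dev/null; python3 go.py .473 -.405 .146 15; python3 line.py .473 -.405 .158 .185 .055 pics/w9.png
```

```text
t 49.02 pos [ 0.471  -0.3892  0.2758] xang 16.0 zax [-0.     0.001 -1.   ] j7 -0.85 F [-0.   1.  -0.2] grip 1.0
slide mm [ -2.4  15.9 129.7] twist 1.0
1117 line 15.1 rect ((473.2956237792969, -406.3876037597656), (81.05281066894531, 12.102492332458496), 15.063719749450684) top z 0.16923235502051687
```

View pics/w9.png

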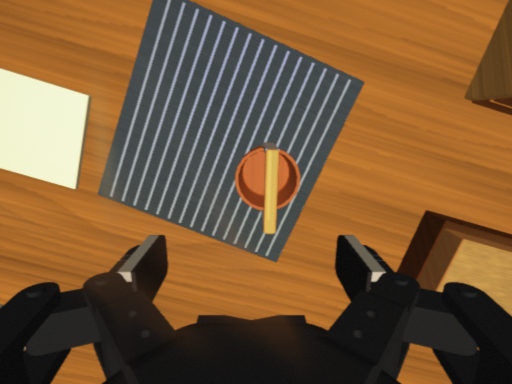

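Pot 2's bar runs from (271,146) to (269,233), centre (.473,-.4062) at 15°. Grasping it.

```bash
python3 -m creep '{"slide":[[-0.003,0.017,0],[0,0,0.04],[0,0,0.04],[0,0,0.034],[0,0,0.016],[0,0,0],[0,0,0]],"twist":[1,0,0,0,0,0,0]}' >/dev/null; python3 go.py .473 -.4062 .146 15
python3 -m creep '{"slide":[[0,0,0],[0,0,0],[0,0,0],[0,0,0],[0,0,0],[0,0,0],[0,0,0],[0,0,0]],"twist":[0,0,0,0,0,0,0,0]}' 0 100 >/dev/null; python3 go.py .473 -.4062 .146
python3 -m creep '{"slide":[[0,0,-0.01],[0,0,-0.02],[0,0,-0.03],[0,0,-0.02],[0,0,0]],"twist":[0,0,0,0,0]}' 0 100 ; python3 go.py .433 -.06 .23
```

```text
t 49.95 pos [ 0.4732 -0.4074  0.148 ] xang 14.8 zax [ 0.002 -0.002 -1.   ] j7 -0.9 F [ 0.2  0.1 -0. ] grip 0.999
slide mm [ 0.1 -1.3  2. ] twist -0.2
t 50.95 pos [ 0.4726 -0.4072  0.1466] xang 14.8 zax [ 0.    -0.001 -1.   ] j7 -0.9 F [ 0.8 -1.5  3.8] grip 0.117
slide mm [ 0.7 -0.9  0.6] twist 
clock: 51.58
position: [0.4732, -0.4072, 0.2283]
ee_rot: [0.992, 0.129, 0.001, 0.001]
ft_force: [0.5, -0.2, -2.2]
grip_width: 0.112
grasp_force: 97.8
t 51.58 pos [ 0.4732 -0.4072  0.2283] xang 14.8 zax [ 0.002 -0.002 -1.   ] j7 -0.87 F [ 0.5 -0.2 -2.2] grip 0.112
slide mm [  50.1 -345.9   -2.5] twist
```

```bash
python3 -m creep '{"slide":[[0.004,-0.03,0],[0.006,-0.043,0],[0.007,-0.048,0],[0.007,-0.048,0],[0.007,-0.048,0],[0.007,-0.048,0],[0.007,-0.048,0],[0.005,-0.033,0]],"twist":[0,0,0,0,0,0,0,0]}' >/dev/null;python3 -m creep '{"slide":[[0,0,0],[0,0,0]],"twist":[0,0]}' >/dev/null; python3 go.py .433 -.06 .0967; python3 -m creep '{"slide":[[0,0,0.02],[0,0,0.03],[0,0,0.035],[0,0,0.025],[0,0,0.01],[0,0,0.004],[0,0,0]],"twist":[0,0,0,0,0,0,0]}';python3 go.py .433 -.06 .0967
```

```text
t 52.83 pos [ 0.4318 -0.0604  0.2258] xang 14.8 zax [-0.001 -0.    -1.   ] j7 -1.2 F [ 0.2 -0.  -1.2] grip 0.12
slide mm [ 1.300e+00 -1.000e-01  1.291e+02] twist 
clock: 53.7
position: [0.4326, -0.0599, 0.1028]
ee_rot: [0.992, 0.129, 0.0, 0.0]
ft_force: [0.3, -0.2, -2.9]
grip_width: 0.115
grasp_force: 97.8
t 53.7 pos [ 0.4326 -0.0599  0.1028] xang 14.8 zax [ 0.001 -0.    -1.   ] j7 -1.38 F [ 0.3 -0.2 -2.9] grip 0.115
slide mm [0.4 0.2 6.1] twist
```

```bash
python3 -m creep '{"slide":[[0,0,0.002],[0,0,0.002],[0,0,0.001],[0,0,0]],"twist":[0,0,0,0]}' >/dev/null;python3 go.py .433 -.06 .0967; python3 -m creep '{"slide":[[0,0,0.001],[0,0,0],[0,0,0]],"twist":[0,0,0]}' >/dev/null;  python3 go.py .433 -.06 .0967
```

```text
t 54.2 pos [ 0.4322 -0.0596  0.0973] xang 14.8 zax [ 0. -0. -1.] j7 -1.39 F [-0.2 -0.8 -1.6] grip 0.116
slide mm [0.7 0.6 0.6] twist 
t 54.58 pos [ 0.4324 -0.0598  0.0965] xang 14.8 zax [ 0. -0. -1.] j7 -1.4 F [-0.2 -1.3  1.7] grip 0.116
slide mm [ 0.5  0.3 -0.2] twist
```

```bash
python3 -m creep '{"slide":[[0,0,0],[0,0,0],[0,0,0],[0,0,0],[0,0,0],[0,0,-0.03],[0,0,-0.06],[0,0,-0.06]],"twist":[0,0,0,0,0,0,0,0]}' 100 >/dev/null
python3 -m creep '{"slide":[[0.02,-0.0,-0.04],[0,0.05,-0.03],[0,0.06,0],[0,0.06,0],[0,0.05,0],[0,0,0]],"twist":[0,0,0,0,0,0]}' >/dev/null
python3 go.py .433 -.06 .3; python3 - <<'E'
from m import *
for n in('top','side'):
    im,d,p=snap(n);cv2.imwrite(f'pics/{n}_f.png',im);W=cloud(d,p)
    for lo,hi in((.085,.125),(.15,.18),(.018,.03)):
        for o in comps(W,im,(.3,.8,-.5,.4),lo,hi): print(n,lo,*o)
E
```

```text
t 56.33 pos [ 0.5073 -0.2716  0.3145] xang 14.5 zax [-0.001  0.002 -1.   ] j7 -1.09 F [-0.3  0.9 -0.2] grip 1.002
slide mm [ -18.9 -223.4   15.1] twist 
top 0.085 [0.7918 0.2633 0.0936] [790.6 265.4] 50 18 80.4 43 [182. 114.]
top 0.085 [0.6554 0.2568 0.1073] [656.5 258.7] 50 13 -45.0 99 [182. 156.]
top 0.085 [ 0.6583 -0.1116  0.1018] [ 659.1 -112.4] 51 12 56.6 82 [302. 156.]
top 0.085 [0.6183 0.0933 0.1027] [619.2  94. ] 51 13 -55.1 79 [235. 169.]
top 0.085 [0.4986 0.3392 0.118 ] [498.9 339.6] 119 17 -10.0 164 [153. 207.]
top 0.085 [0.4313 0.0788 0.1187] [431.3  79.1] 81 12 -28.5 112 [238. 230.]
top 0.085 [ 0.4308 -0.0588  0.1184] [430.9 -59. ] 81 12 15.1 111 [284. 231.]
top 0.085 [0.3335 0.2508 0.1096] [332.2 252.7] 52 12 -36.6 87 [181. 262.]
top 0.018 [0.7854 0.2532 0.0246] [786.  253.5] 41 8 -60.3 16 [189. 122.]
top 0.018 [ 0.7744 -0.3512  0.0233] [ 778.1 -344.6] 159 25 68.0 279 [373. 126.]
top 0.018 [0.7515 0.0013 0.0264] [751.9   1. ] 81 43 0.5 303 [265. 132.]
top 0.018 [0.5593 0.0027 0.0232] [558.9   2.2] 63 62 0.5 120 [264. 190.]
side 0.085 [ 0.6577 -0.1113  0.0995] [ 659.2 -1
[... 1238 characters left out ...]
. ] 12 7 40.0 18 [353. 215.]
side 0.018 [0.7853 0.271  0.0241] [786.7 268.4] 55 19 82.1 71 [126. 228.]
side 0.018 [ 0.4493 -0.0823  0.0234] [448.3 -81.9] 48 18 44.0 73 [307. 226.]
side 0.018 [0.609  0.1042 0.0244] [609.1 102.3] 35 14 52.6 43 [216. 230.]
side 0.018 [ 0.4139 -0.0398  0.0244] [415.2 -44. ] 67 26 47.0 68 [306. 239.]
side 0.018 [0.6453 0.2645 0.0241] [647.6 261.6] 39 18 66.6 57 [159. 252.]
side 0.018 [0.4569 0.0642 0.0228] [457.8  66.7] 33 23 38.3 60 [267. 251.]
side 0.018 [0.4146 0.0996 0.0242] [416.8  97.6] 63 24 38.5 75 [269. 266.]
side 0.018 [0.4833 0.3479 0.0239] [485.5 346.8] 45 19 61.4 72 [170. 307.]
side 0.018 [0.3223 0.2616 0.0239] [323.8 259.7] 37 15 47.7 60 [247. 327.]
```

```bash
python3 -c "
import cv2;cv2.imwrite('pics/f.png',cv2.resize(cv2.imread('pics/side_f.png')[110:340,120:440],None,fx=2.4,fy=2.4))"
```

```text
(no output)
```

View pics/f.png

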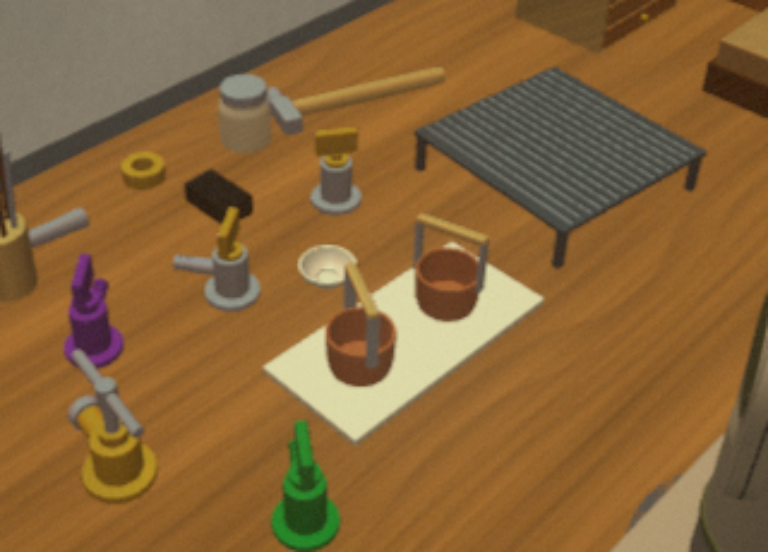

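View pics/top_f.png

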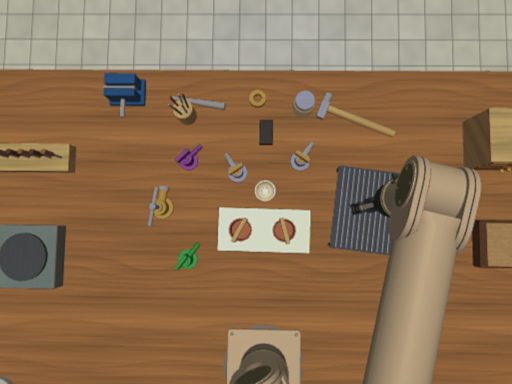

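Both pots stand upright on the tile (top view (240,230) and (284,231)) and the stand is empty. The valve is at its stop, both paddles lie across their nozzles, and the dish and charcoal have not moved.

```bash
python3 -c "
from workcell import manip; print(manip.hand_in())"
```

```text
the job is handed in; nothing more can be done
None
```

I handed the job in at about 56 s, with no verdict returned: main valve turned to its stop, then both gas cocks pressed in while turned shut, and both pots (only two were there) upright on the tile; the dish, the charcoal block and the look-alikes were not touched.

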